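Run the goods trolley down to the counter

TASK

Bring the little metal trolley with the two slim spray cans down its sloping track to the customer: press the red pad so that the stop blade drops and the trolley rolls off, bring it smoothly to a stop with your hand before it reaches the end board, then ease it down until it rests against the end board and let go. The cans must stay standing on the trolley without being touched, the trolley must not bang into the end board, and the other things on the counter stay where they are.

Things in the scene. Friction and masses are not known exactly. Their poses are not given: they have to be found in the camera images.
- trolley: Metal trolley, free on four 52 mm wheels: level deck 170 mm long (y), 84 wide, top 68 mm above the track floor. At its downhill end stands a green push plate 60 wide, 8 thick, 46 high above the deck, front face at y = -85 mm. Origin mid-deck, on its top; y points uphill, z up. Nominal 0.70 kg empty (hidden, 0.65 to 1.25 times). Met by the hand at under 0.07 m/s relative speed it is safe.
- track: Pine track 696 mm long, 120 wide outside, 98 between its walls, fixed. Origin on the counter under its middle line, 310 mm from the upper end; y points uphill, x across, z up. Floor at height 78 mm + 0.095 y; walls 30 mm above the floor. Freed, the trolley rolls to -y; wheel drag grows with speed: nominal top speed 0.27 m/s, time constant 0.5 s (hidden, 0.2 to 0.33 m/s).
- end_board: Low pine board across the lower end of the track, 98 mm wide, 12 mm thick along the track, top 22 mm above the track floor. Origin in mid-width and mid-thickness at floor level. The trolley's front comes to rest against it.
- stop (a joint): Steel blade across the track, at y = 0.105 of the track, that holds the trolley back by its front: 0 m = up (14 mm above the floor), 0.018 m = pressed fully down. The trolley is free beyond about 0.008 m. Friction of about 3 N, no spring: it stays where it is left.
- stop_pad (a point): Centre of the top face of the round red press pad of the stop, 42 mm in diameter, on the robot's side of the track, 130 mm from its middle line, 130 mm uphill of the blade, about 60 mm above the track floor. Pressed straight down 18 mm (3 to 6 N) with the fingertips it drops the blade; it moves with the blade.
- home (a point): Point fixed in the track where the trolley's origin lies when the trolley rests against the end board; 0.48 m down the track from its start, some 2 to 3 s of free rolling. Axes as the track's.
- can_a: Slim white spray can with an orange cap and band, 26 mm in diameter, 165 mm high, 0.08 kg, standing on the trolley 12 to 35 mm uphill of its middle, 20 to 26 mm to one side. Origin at the centre of its underside. It topples when the trolley is stopped abruptly.
- can_b: The same with a blue cap and band, beside the first.
- blue_reel: Reel of blue wire standing on one grey flange on the counter beyond the track, 110 mm in diameter, 88 mm high. Origin at the centre of its underside. Leave it alone.
- jar: Glass jar with a steel cap on the counter beyond the track, 60 mm in diameter, 85 mm high. Origin at the centre of its underside. Leave it alone.
- driver: Screwdriver with a yellow handle lying on the counter beyond the track. Leave it alone.
Not all that is in view belongs to the job. Leave any green look-alike of the can_a alone.

How it is judged:
On the way, in this order (a step that is already met when the one before it is completed fails the run):
1. the stop is pressed down and the trolley has rolled at least 80 mm (value of joint stop above 0.01 m and distance between trolley and home below 0.4 m).
2. the trolley is brought to a stop short of the end board, at least 15 mm of its way still to go (slower than 0.05 m/s for 0.3 s) (linear speed of trolley below 0.05 m/s and y of trolley in the frame of home above 0.015 m), for 0.3 s.
At the end, for the whole second after the job is handed in: The trolley stands at rest against the end board (within 10 mm along the track), with both cans standing upright on its deck, and nobody touches them (y of trolley in the frame of home below 0.01 m and distance between trolley and home below 0.015 m and linear speed of trolley below 0.02 m/s and angle between each of can_a, can_b's own z axis and vertical below 0.15 rad and z of each of can_a, can_b in the frame of trolley above -0.01 m and distance between each of can_a, can_b and trolley below 0.09 m and linear speed of each of can_a, can_b below 0.03 m/s).
It fails at once if a can topples (leans over 0.4 rad) (angle between any of can_a, can_b's own z axis and vertical above 0.4 rad).
It fails at once if a can is touched by the robot (contact force between any of can_a, can_b and the fingers above 0.5 N or contact force between any of can_a, can_b and the arm above 0.5 N).
It fails at once if the trolley bangs into the end board (over 20 N) (contact force between trolley and end_board above 20 N).
It fails at once if the trolley leaves the track or tips (y of trolley in the frame of home below -0.022 m or x of trolley in the frame of track above 0.03 m or x of trolley in the frame of track below -0.03 m or angle between trolley's own z axis and vertical above 0.25 rad).
It fails at once if another thing on the counter is moved by more than 30 mm (distance of any of blue_reel, jar, driver from where it was at the start of the episode above 0.03 m).
It also fails if it takes over 38 s, if anything falls off the work surface, if the arm or the gripper's body presses on something with over 40 N, if the wrist force passes 120 N, or if a joint passes its speed limit or range.

ROBOT

A 6-joint arm with a two-finger parallel gripper is mounted at the origin on the work surface. World frame = base frame: x ahead of the robot, y to its left, z up, the work surface at z = 0. Lengths are in m, angles in rad, forces in N, time in s.
With the tool pointing down it reaches from about 0.35 to 0.85 m from the base axis. Payload 8.1 kg.
Tool frame: the origin (TCP) lies on the centre line of the jaws, within the pads' length; the fingertips stand robot.tips_ahead ahead of it and the grasp point (between the pads) lies 6 mm ahead of it (robot.tips_ahead is the distance from the TCP to the fingertips, in m); z points along the fingers, y is the line along which they close (so a half turn about z gives the same grasp; the last joint's range is limited). The gripper opens to 93 mm and grips with 3 to 60 N. Pads are 15 mm wide; open, the fingers measure 128 mm over their backs; the gripper's body (75 mm by 188 mm) begins 65 mm behind the grasp point.
Start: joints at [-1.276, 0.13, 1.488, -0, 1.523, -0.085], TCP at [0.222, -0.557, 0.244] pointing down, gripper open.
Joint ranges: [-2.96, 2.96], [-0.89, 2.26], [0.02, 2.5], [-1.34, 4.48], [0, 2.73], [-2.66, 2.66]. Speed limits (rad/s): [2.39, 2.39, 2.79, 3.14, 3.14, 3.14].

INTERFACE

Orientations are given as a rotation vector (axis times angle).
In Python, from plant import robot gives the robot as it stands.
- The arm moves only by the tool apply_moves, never from a script. Its arguments are lists of equal length, an entry for each row: "delta_pos": the shift along the tool's x, y, z in cm, a list of three; "twist": the turn about the tool's z in rad. A call has 1 to 8 rows; each row shifts and turns the commanded pose from where the row before left it, along the tool's axes as they then stand; what a row does not reach is not made up. A row lasts 1/8 s, in which the tool goes at most 62.5 mm and 10.7 degrees, less where a joint would pass 70% of its speed; a pose out of reach is approached as far as the arm can. A call with a gripper value outside its range is refused whole. "gripper" is the finger opening in cm, from 0 to 9.3, set as the call begins (left out, the last holds). The fingers move at their own pace and stop on an object; "squeeze" is the grip in N (left out, the last holds). Time passes only in rows, so rows that do not move let the fingers close. It gives the time, the measured TCP pose, the force, the opening and the grip force at its end, in the units of the state.
- robot.read_state(): the state, without advancing time (a new reading comes with each control period).
- robot.read_camera(name): name is "side" or "top"; returns a dict with "frame" (400x640x3 uint8, red, green, blue), "vertical_fov" (degrees; the focal length in pixels is half the picture's height over the tangent of half this angle, whatever the lens; pixels are square), "cx", "cy" (the principal point, pixels), "k1" (the pictures are not rectified: a ray, as slopes to the right and down, at radius r is drawn at 1 + k1 r^2 times it, then the intrinsics apply), "R" (3x3) and "t" (3): a world point X has camera coordinates R X + t. Camera axes: x right, y down, z forward; pixel columns grow to the right and rows downward; lengths in m; the calibration is good to about 2 mm. A picture is of the moment at which its call begins. There is no depth.
- robot.close_job(): hands the job in; it is judged then, once.
The state is a dict: "t": time; "q": joint angles; "dq": joint speeds; "joint_torque": joint torques, N m; "tool_pos": TCP position; "orientation": TCP orientation; "force": force on the tool from outside, world axes, zero at the start; "wrist_torque": the same for the moment, N m; "opening": finger opening in m; "gripper_force": force on a finger pad.
Only numpy, scipy, OpenCV 4.12 (cv2) and the standard library are available. Lean on these libraries where they do the work, as an engineer would, in place of code of your own. Each camera call takes 0.05 s, during which the arm holds its last target. There are 200 camera calls.

## Working session

There is one attempt and no reset: what is moved stays moved. The work goes in short steps, Python scripts to look and compute and a tool call to move; the robot and the scene stay as the last step left them, time stands still between calls to the robot, and variables do not carry over. Pictures are saved under pics/ and viewed, at most 10 in all, crops included, and the job is handed in when it is done.

Besides the shell and the picture viewer there is one more tool, called after "Emit:" as name([rows], argument=value, ...), one row to a line, values as JSON. apply_moves: Moves the arm, as the interface text tells. Its arguments: {"type":"object","properties":{"delta_pos":{"type":"array"},"twist":{"type":"array"},"gripper":{"type":"number"},"squeeze":{"type":"number"}},"required":["delta_pos","twist"]}

```bash
mkdir -p pics; ls
python3 - <<'E'
from plant import robot
import cv2, numpy as np, pickle
s=robot.read_state(); print({k:np.round(v,4) for k,v in s.items()}, robot.tips_ahead)
d={}
for n in("side","top"):
    c=robot.read_camera(n); d[n]=c
    cv2.imwrite(f"pics/{n}0.png",cv2.cvtColor(c["frame"],cv2.COLOR_RGB2BGR))
    print(n,{k:(np.round(v,4).tolist()) for k,v in c.items() if k!="frame"})
pickle.dump(d,open("cams.pkl","wb"))
E
```

```text
pics
{'t': np.float64(0.0), 'q': array([-1.2764,  0.1311,  1.4893,  0.    ,  1.523 , -0.0854]), 'dq': array([-0.001 ,  0.0025, -0.0004,  0.0016, -0.0002,  0.0003]), 'joint_torque': array([ 1.60000e-03, -5.59836e+01, -4.91757e+01,  7.71000e-02,
        3.54000e-02, -1.00000e-04]), 'tool_pos': array([ 0.2223, -0.5567,  0.2426]), 'orientation': array([-3.0833e+00, -5.9270e-01,  3.0000e-04]), 'force': array([-0.3099, -0.2967,  0.9228]), 'wrist_torque': array([-0.0421, -0.0327, -0.0355]), 'gripper_force': np.float64(0.0), 'opening': np.float64(0.093)} 0.025
side {'vertical_fov': 56.1651, 'cx': 323.0705, 'cy': 200.5357, 'k1': -0.0413, 'R': [[0.9854, -0.1695, 0.0184], [-0.0856, -0.585, -0.8065], [0.1474, 0.7931, -0.591]], 't': [-0.5498, 0.1114, 0.8298]}
top {'vertical_fov': 50.5245, 'cx': 321.4235, 'cy': 199.139, 'k1': -0.0288, 'R': [[-0.0149, -0.9998, -0.0127], [-0.9974, 0.0158, -0.0707], [0.0709, 0.0116, -0.9974]], 't': [-0.0326, 0.5579, 0.9785]}
```

View pics/side0.png

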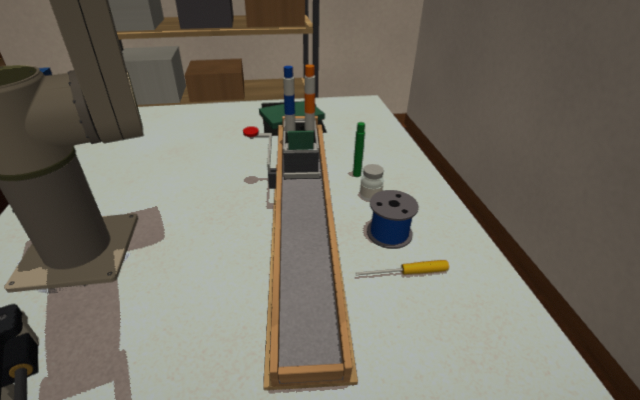

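View pics/top0.png

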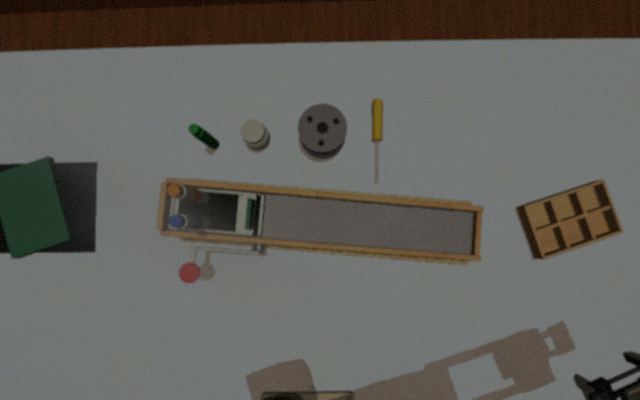

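Side view: track in the middle, trolley at its far end with the blue can at (289,100) and the orange can at (309,100), red pad at (251,132). The green look-alike at (358,150) stands off the track. Top view: pad at (190,272), cans at (177,190) and (177,222), push plate at (248,212), end board at (478,232). I'll enlarge the track to get corner pixels.

Run:
```python
import cv2,pickle
d=pickle.load(open("cams.pkl","rb"))
f=cv2.cvtColor(d["top"]["frame"],cv2.COLOR_RGB2BGR)
a=cv2.resize(f[165:300,150:310],None,fx=5,fy=4.4,interpolation=cv2.INTER_CUBIC)
a=cv2.resize(f[170:290,150:310],(800,600),interpolation=cv2.INTER_CUBIC)
cv2.imwrite("pics/topL.png",cv2.convertScaleAbs(a,alpha=1.7))
b=cv2.resize(cv2.cvtColor(d["side"]["frame"],cv2.COLOR_RGB2BGR)[60:200,235:385],None,fx=4,fy=4,interpolation=cv2.INTER_CUBIC)
cv2.imwrite("pics/sideL.png",b)
```

```text
(no output)
```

View pics/topL.png

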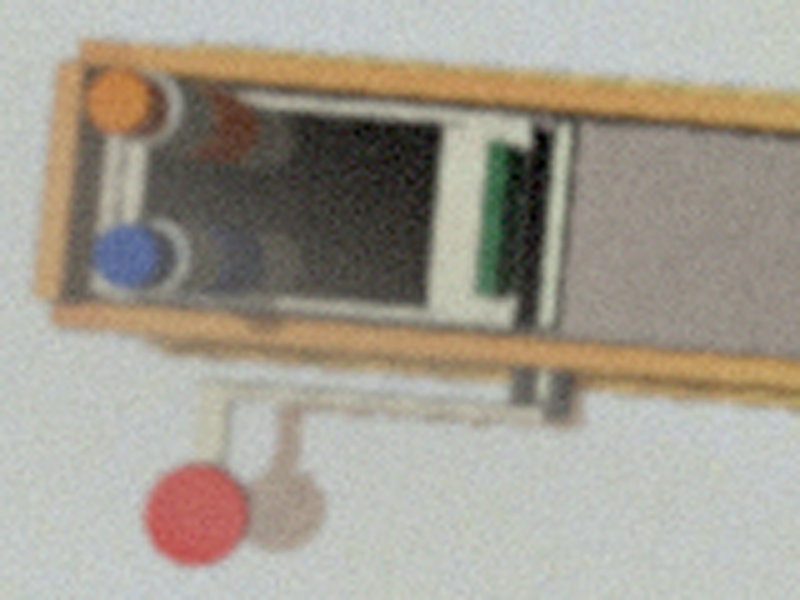

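View pics/sideL.png

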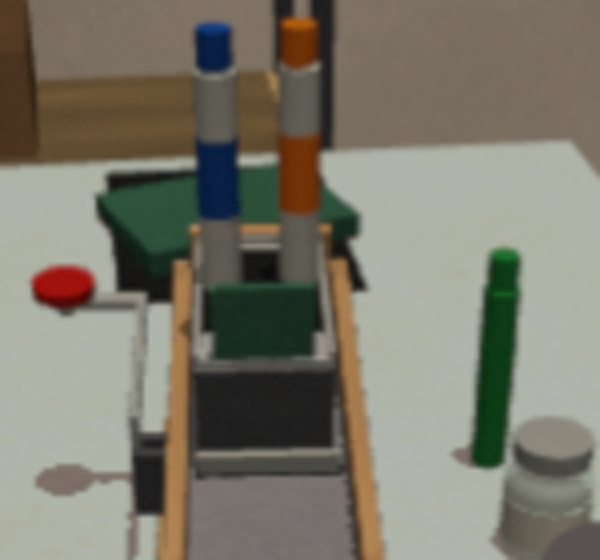

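The crops show the pad at top (189.2,272.8) and side (250.8,131.2), the upper wall corners at top (166.6,178.4) and (161,235), and the blade at top (262,215). The orange- and blue-capped cans are on the trolley. The all-green one (side 358,150) is the look-alike and isn't needed. Next I fit the track pose and overlay it.

```bash
cat > h.py <<'E'
import numpy as np, cv2, pickle
from scipy.optimize import least_squares
def K(c):
    h=c["frame"].shape[0]; f=h/2/np.tan(np.radians(c["vertical_fov"])/2)
    return np.array([[f,0,c["cx"]],[0,f,c["cy"]],[0,0,1.]])
def proj(c,X):
    r,_=cv2.Rodrigues(np.array(c["R"]))
    return cv2.projectPoints(np.atleast_2d(X).astype(float),r,np.array(c["t"],float),K(c),np.array([c["k1"],0,0,0,0.]))[0][:,0]
def trk(p,P):
    P=np.atleast_2d(P); c,s=np.cos(p[2]),np.sin(p[2])
    return np.c_[p[0]+c*P[:,0]-s*P[:,1],p[1]+s*P[:,0]+c*P[:,1],P[:,2]]
fl=lambda y:.078+.095*y
E
python3 - <<'E'
from h import *
d=pickle.load(open("cams.pkl","rb")); T,S=d["top"],d["side"]
def red(c):
    f=c["frame"].astype(int); m=(f[...,0]>1.8*f[...,1])&(f[...,0]>1.8*f[...,2])&(f[...,0]>90)
    n,_,st,ce=cv2.connectedComponentsWithStats(m.astype(np.uint8)); i=1+np.argmax(st[1:,4]); return ce[i],st[i]
print(red(T),red(S))
pt,ps=np.array([189.2,272.8]),np.array([250.8,131.2])
tri=least_squares(lambda X:np.r_[proj(T,X)[0]-pt,proj(S,X)[0]-ps],[.4,.3,.15]); print("pad",tri.x,tri.cost)
P=np.array([[.06,.31,.1375],[-.06,.31,.1375]]); uv=np.array([[166.6,178.4],[161,235.]])
W=np.array([[.06,-.386,.0713],[-.06,-.386,.0713]]); uw=np.array([[482,206],[479,259.]])
f=lambda p:np.r_[(proj(T,trk(p,P))-uv).ravel(),(proj(T,trk(p,W))-uw).ravel(),(proj(T,trk(p,[-.13,.235,p[3]]))-pt).ravel(),(proj(S,trk(p,[-.13,.235,p[3]]))-ps).ravel()]
r=least_squares(f,[.5,0,0,.15],loss="soft_l1"); print(r.x,np.round(f(r.x),1))
p=r.x; np.save("p.npy",p)
im=[]
for c in(T,S):
    g=cv2.cvtColor(c["frame"],cv2.COLOR_RGB2BGR); g=cv2.resize(cv2.convertScaleAbs(g,alpha=1.4),None,fx=2,fy=2,interpolation=cv2.INTER_CUBIC)
    def L(A,col):
        q=np.round(proj(c,trk(p,A))*2+.5).astype(int); cv2.polylines(g,[q.reshape(-1,1,2)],False,col,1)
    for x in(-.06,.06,-.049,.049): L([[x,.31,.1375],[x,-.386,.0713]],(255,0,255))
    for y in(-.386,-.374): L([[-.049,y,fl(y)+.022],[.049,y,fl(y)+.022]],(0,0,255))
    L([[-.049,.105,fl(.105)+.014],[.049,.105,fl(.105)+.014]],(0,0,255))
    yo=.19; dz=fl(yo)+.068
    L([[-.03,yo-.085,dz],[-.03,yo-.085,dz+.046],[.03,yo-.085,dz+.046],[.03,yo-.085,dz]],(255,255,0))
    im.append(g)
cv2.imwrite("pics/ov.png",np.vstack([im[0][340:540,290:1000],im[1][120:790,440:800].transpose(1,0,2)[:, :]] if 0 else [im[0][340:540,290:1000]]))
cv2.imwrite("pics/ov2.png",im[1][190:780,460:760])
a=cv2.imread("pics/ov.png");b=cv2.imread("pics/ov2.png")
E
```

```text
(array([188.67729084, 272.62948207]), array([180, 264,  19,  18, 251], dtype=int32)) (array([308.98159509, 103.2208589 ]), array([305,  94,   9,  19, 163], dtype=int32))
pad [0.40243202 0.22705996 0.15547746] 0.0005110139027476369
[ 0.50988291 -0.01829042 -0.09344471  0.15478985] [-1.3 -0.3 -1.6  0.2  3.9 -0.5  4.1  0.6 -0.3  0.   0.   0.1]
```

View pics/ov.png

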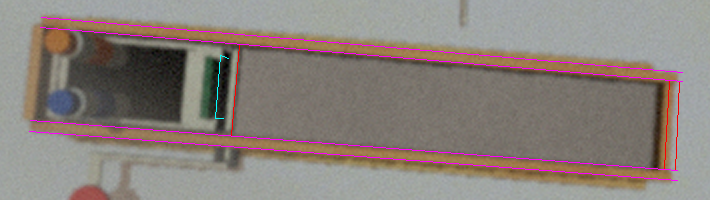

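View pics/ov2.png

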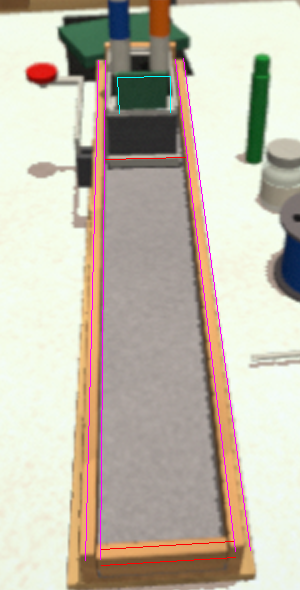

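The overlay fits at the blade and upper end. At the lower end the board appears about 12 mm further uphill than predicted. I'll check with colour profiles along and across the track.

Run:
```python
from h import *
d=pickle.load(open("cams.pkl","rb")); p=np.load("p.npy")
def prof(c,A,B,n):
    Q=np.array([np.array(A)+(np.array(B)-A)*k for k in np.linspace(0,1,n)])
    uv=proj(c,trk(p,Q)).astype(np.float32)
    v=cv2.remap(c["frame"],uv[:,0].reshape(-1,1),uv[:,1].reshape(-1,1),cv2.INTER_LINEAR)[:,0]
    return (v[:,0].astype(int)-v[:,2])
for n in d:
    c=d[n]
    A=[0,-.33,.065];B=[0,-.41,.065]
    v=np.mean([prof(c,[x,-.33,.065],[x,-.41,.065],41) for x in np.linspace(-.03,.03,9)],0)
    print(n,"along y -.33..-.41 step2mm z=.065",v.astype(int))
    for y in (-.30,-.1,.08):
        z=fl(y)+.03
        v=np.mean([prof(c,[-.08,y+e,z],[.08,y+e,z],81) for e in np.linspace(-.01,.01,9)],0)
        print(n,"across -80..80 y",y,v.astype(int))
```

```text
side along y -.33..-.41 step2mm z=.065 [ 9  8  8  8  9  8  8  8  9  8  8  8  9  8  8  8  9  8  8 11 37 79 87 87
 88 83 64 45 44 44 46 47 43 35 44 44 39 34 22 19  7]
side across -80..80 y -0.3 [ 6  7  8  8 15 61 76 73 67 81 83 85 86 77 40 13  9  9  9  9  8  8  9  9
  9  9  9  9  9  9  9  9  9  9  8  9  8  8  8  9  9  8  9  9  9  9  8  8
  8  8  9  8  8  8  8  8  8  8  8  8  7 14 35 63 80 84 84 85 79 74 52 16
  8  5  4  5  6  5  4  3  3]
side across -80..80 y -0.1 [ 7  8  7  6  6 12 40 66 73 82 90 92 92 85 64 30 12  8  8  8  9  9  8  8
  8  8  9  9  9  9  9  8  8  8  8  9  9  9  9  9  9  9  9  8  9  8  9  9
  9  9  9  9  9  9  9  8  8  9  8  8  8 11 26 53 79 90 92 91 83 52 20 11
 11 13 13 13 12 11 11 11 12]
side across -80..80 y 0.08 [ 2  1  0  1  1  1  0  6 30 63 85 90 90 87 74 48 19  8  8 10 10 10 10 10
  9 10  9 10  9 10 10 10 10  9 10 10 10 10  9  9 10 10 10 10  9 10 10 10
 10 10 10 10  9 10 10 10 10  9  9  9  9 10 19 43 70 86 90 89 80 53 20  5
  2  2  1  2  2  2  1  1  2]
top along y -.33..-.41 step2mm z=.065 [ 9  8  8  8  9  9  9  9  9  8  9  9  9  9 10 12 17 24 31 43 53 58 59 53
[... 175 characters left out ...]
10  9  9  9  9  9  9  9  8  9  9 10  9  9  9  9  8
  9  9  9  8  9  9  9  9  8 10  9  8  8  8 13 28 46 55 58 59 58 54 51 50
 41 24  7  0 -2 -2 -2 -3 -3]
top across -80..80 y -0.1 [ 0  0  0  2 13 30 43 46 43 45 50 54 55 55 50 35 18 11  9  9  9  9 10 10
 10  9  9  9  9  9  9 10  9  9  9  9  9  9  9  8  9  9  9  9  9  9  9  9
  9  9  9  9  9  9  9 10  9  9  9  9  9  8  9 20 37 50 55 56 56 53 50 45
 34 16  3 -1 -1 -1 -1  0 -1]
top across -80..80 y 0.08 [ 2  1  1  2  4 10 24 34 35 36 43 49 51 53 50 39 23 13 10  9  9  9  9  9
 10  8  9  9 10  9  9  9  9  9  9  9  9 10 10  9  9  9  9  9 10  9 10  9
 10 10 10  9  9  9  9  9 10  9  9 10  9  9  9 13 30 47 55 58 59 57 52 43
 27 11  1 -2 -1 -2 -2 -3 -2]
```

Board face is about 5 mm uphill of the first fit and the yaw a few mrad off, so the refined pose is (0.508, -0.013, -0.099). Plan:
- Keep the gripper open with its closing line along the track.
- Press the pad with the uphill finger.
- Meet the push plate with that same finger's back, so no turn is needed in between.

Emit:
apply_moves([
  [0,0,0],
  [0,0,0],
  [0,0,0],
  [1.1,-3.8,0],
  [1.1,-3.8,0],
  [1.1,-3.8,0],
  [1.1,-3.8,0],
  [1.1,-3.8,0],
], twist=[0.16,0.16,0.159,0,0,0,0,0], gripper=9.3, squeeze=40)

```text
t: 1.1
tool_pos: [0.2962, -0.3722, 0.2432]
orientation: [-3.137, 0.156, 0.0]
force: [1.1, 0.6, 0.5]
opening: 0.0932
gripper_force: 0.0
```

Emit:
apply_moves([
  [1.1,-3.8,0],
  [1.1,-3.8,0],
  [1.1,-3.8,0],
  [1.1,-3.8,0],
  [1.1,-3.8,0],
  [1.1,-3.8,0],
  [-0.3,-4,0],
  [-0.3,-4,0],
], twist=[0,0,0,0,0,0,0,0])

```text
t: 2.1
tool_pos: [0.3859, -0.0717, 0.2433]
orientation: [-3.138, 0.156, 0.001]
force: [-0.1, 0.4, -0.1]
opening: 0.0929
gripper_force: 0.0
```

```bash
cat > st.py <<'E'
from h import *
from plant import robot
s=robot.read_state(); P=np.array(s["tool_pos"]); R=cv2.Rodrigues(np.array(s["orientation"]))[0]
print("t",s["t"],"tcp",P.round(4),"q",np.round(s["q"],2),"F",np.round(s["force"],2))
print("tool x",R[:,0].round(3),"z",R[:,2].round(3))
E
cat > g.py <<'E'
from st import *
import sys
print("move cm to goal TCP:",(R.T@(np.array(list(map(float,sys.argv[1:4])))-P)*100).round(2))
E
python3 g.py .397 .172 .21
```

```text
t 2.1 tcp [ 0.3859 -0.0717  0.2433] q [-0.31 -0.46  2.02  0.    1.59  1.36] F [-0.06  0.39 -0.08]
tool x [ 0.995 -0.099 -0.001] z [-0.001  0.    -1.   ]
move cm to goal TCP: [ -1.31 -24.36   3.33]
```

Emit:
apply_moves([
  [-0.2,-3.9,0],
  [-0.2,-3.9,0],
  [-0.2,-3.9,0.5],
  [-0.2,-3.9,0.5],
  [-0.2,-3.9,0.5],
  [-0.2,-3.9,0.5],
  [0,0,0],
  [0,0,0],
], twist=[0,0,0,0,0,0,0,0])

```text
t: 3.1
tool_pos: [0.3972, 0.1607, 0.2234]
orientation: [3.137, -0.155, -0.001]
force: [-0.0, -0.6, 0.0]
opening: 0.0932
gripper_force: 0.0
```

```bash
python3 g.py .397 .172 .21
python3 - <<'E'
from h import *
from plant import robot
o=[]
for n,b in(("top",(150,130,310,290)),("side",(170,40,330,200))):
    f=robot.read_camera(n)["frame"][b[1]:b[3],b[0]:b[2],::-1]
    o.append(cv2.resize(cv2.convertScaleAbs(f,alpha=1.5),(400,400),interpolation=cv2.INTER_CUBIC))
cv2.imwrite("pics/pad1.png",np.hstack(o))
E
```

```text
t 3.1 tcp [0.3972 0.1607 0.2234] q [ 0.26 -0.34  1.96 -0.    1.52  1.93] F [-0.01 -0.56  0.04]
tool x [ 0.995 -0.098 -0.001] z [-0.001 -0.001 -1.   ]
move cm to goal TCP: [-0.13 -1.13  1.34]
```

View pics/pad1.png

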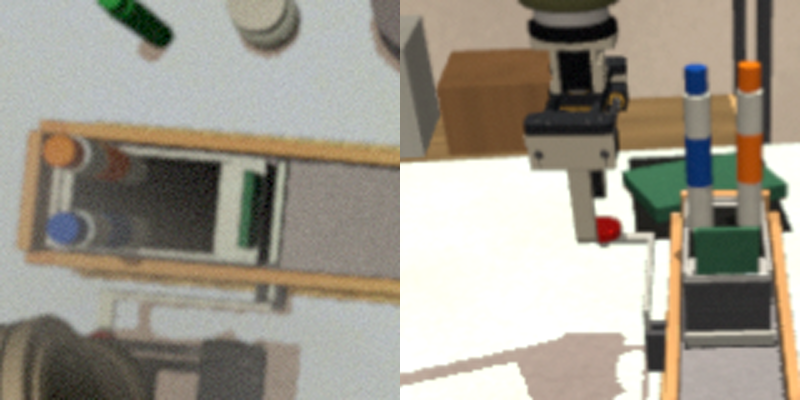

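The open gripper stands above and just downhill of the pad, its front finger at (582,205) in the side half of the crop. It is clear of the cans and the lever. I'll line it up over the pad and prepare a can tracker.

Emit:
apply_moves([
  [-0.1,-1.1,0.8],
  [0,0,0.8],
  [0,0,0.8],
  [0,0,0],
], twist=[0,0,0,0])

```text
t: 3.7
tool_pos: [0.3969, 0.1717, 0.1985]
orientation: [3.137, -0.156, -0.003]
force: [-0.6, -0.2, 0.3]
opening: 0.0932
gripper_force: 0.0
```

```bash
cat > tr.py <<'E'
from st import *
import json,os
p=np.array([.508,-.013,-.099]); F0=.106; c=robot.read_camera("top")
def blob(f,col):
    h=cv2.cvtColor(f,cv2.COLOR_RGB2HSV).astype(int); H,S,V=h[...,0],h[...,1],h[...,2]
    m=((H>5)&(H<14) if col=="o" else (H>105)&(H<122))&(S>150)&(V>70)
    m[:165]=0;m[262:]=0
    n,_,st,ce=cv2.connectedComponentsWithStats(m.astype(np.uint8)); o=[]
    for i in range(1,n):
        if st[i,4]>40 and max(st[i,2:4])<25: o.append((int(st[i,4]),ce[i]))
    return sorted(o,key=lambda q:-q[0])[:2]
res={}
for col in "ob":
    for a,uv in blob(c["frame"],col):
        r=least_squares(lambda q:(proj(c,trk(p,[q[0],q[1],fl(q[1]-.023)+.233]))[0]-uv),[0,0])
        print(col,a,uv.round(1),"track xy",r.x.round(4)); res.setdefault(col,r.x[1])
if not os.path.exists("ref.json"): json.dump(res,open("ref.json","w"))
ref=json.load(open("ref.json")); s=[ref[k]-res[k] for k in res if k in ref]
d=P[:2]-p[:2]; C,Sn=np.cos(p[2]),np.sin(p[2]); tl=np.array([C*d[0]+Sn*d[1],-Sn*d[0]+C*d[1]])
print("rolled",np.round(s,4),"tcp track",tl.round(4),"tip z",round(P[2]-.025,4))
if s:
    f=F0-s[0]; print("front y",round(f,4),"gap to hand",round(f-(tl[1]+.064),4),"deck z",round(fl(f+.085)+.068,4))
E
python3 tr.py
```

```text
t 3.7 tcp [0.3969 0.1717 0.1985] q [ 0.29 -0.31  1.99 -0.    1.47  1.96] F [-0.61 -0.15  0.3 ]
tool x [ 0.995 -0.099 -0.002] z [-0.002 -0.001 -1.   ]
rolled [] tcp track [-0.1288  0.1728] tip z 0.1735
```

```bash
rm ref.json
python3 - <<'E'
from h import *
f=pickle.load(open("cams.pkl","rb"))["top"]["frame"]; h=cv2.cvtColor(f,cv2.COLOR_RGB2HSV)
for u,v in((174,190),(176,221),(173,188),(200,196),(250,215),(400,190),(165,205)): print(u,v,f[v,u],h[v,u])
E
sed -i 's/(S>150)&(V>70)/(S>SM[col])\&(V>60)/; s/^res={}/SM=dict(o=165,b=110); res={}/; s/(H>5)&(H<14)/(H>3)\&(H<18)/; s/(H>105)/(H>100)/' tr.py; python3 tr.py
```

```text
174 190 [110  74  40] [ 15 162 110]
176 221 [49 58 83] [112 104  83]
173 188 [111  76  43] [ 15 156 111]
200 196 [52 32 25] [  8 132  52]
250 215 [28 40 31] [68 77 40]
400 190 [115 119 119] [ 90   9 119]
165 205 [67 59 51] [15 61 67]
t 3.75 tcp [0.3972 0.1718 0.1991] q [ 0.29 -0.31  1.99 -0.    1.47  1.96] F [-0.17  0.65 -0.03]
tool x [ 0.995 -0.099 -0.001] z [-0.001 -0.    -1.   ]
rolled [] tcp track [-0.1285  0.1729] tip z 0.1741
```

```bash
rm -f ref.json
python3 - <<'E'
from h import *
f=cv2.GaussianBlur(pickle.load(open("cams.pkl","rb"))["top"]["frame"],(3,3),0); h=cv2.cvtColor(f,cv2.COLOR_RGB2HSV).astype(int)
print("wall",h[189,250:450:25].tolist(),h[245,250:450:25].tolist())
for n,lo,hi,S in(("o",6,20,125),("o",6,20,140),("b",100,120,70),("b",100,120,85)):
    m=(h[...,0]>lo)&(h[...,0]<hi)&(h[...,1]>S)&(h[...,2]>60); m[:165]=0;m[262:]=0
    k,_,st,ce=cv2.connectedComponentsWithStats(m.astype(np.uint8)); print(n,S,[(st[i].tolist(),ce[i].round(1).tolist()) for i in range(1,k) if st[i,4]>15][:6])
E
sed -i 's/dict(o=165,b=110)/dict(o=135,b=75)/; s/(H>3)&(H<18)/(H>5)\&(H<20)/; s/cv2.cvtColor(f,cv2.COLOR_RGB2HSV)/cv2.cvtColor(cv2.GaussianBlur(f,(3,3),0),cv2.COLOR_RGB2HSV)/' tr.py; python3 tr.py
```

```text
wall [[16, 134, 101], [17, 131, 113], [20, 113, 113], [23, 38, 115], [45, 4, 117], [68, 9, 118], [96, 11, 119], [78, 11, 120]] [[20, 71, 100], [18, 110, 90], [19, 118, 108], [17, 130, 112], [16, 97, 92], [14, 33, 85], [18, 29, 88], [13, 27, 86]]
o 125 [([167, 182, 14, 14, 138], [173.4, 189.2]), ([205, 183, 106, 12, 410], [255.9, 188.3]), ([524, 182, 97, 76, 3325], [569.3, 219.7]), ([314, 192, 44, 8, 176], [334.1, 195.2]), ([358, 197, 8, 4, 19], [362.2, 198.3]), ([368, 197, 7, 4, 22], [370.8, 198.5])]
o 140 [([168, 184, 12, 11, 103], [173.5, 189.3]), ([580, 205, 5, 9, 17], [581.8, 208.5]), ([476, 212, 3, 8, 17], [476.8, 215.9]), ([575, 213, 6, 12, 27], [577.6, 218.3]), ([602, 215, 7, 12, 18], [605.2, 220.1]), ([565, 217, 10, 5, 30], [569.8, 219.0])]
b 70 [([169, 216, 12, 11, 98], [175.0, 220.7])]
b 85 [([170, 216, 10, 10, 76], [174.9, 220.7])]
t 3.8 tcp [0.3975 0.1719 0.1996] q [ 0.29 -0.31  1.99 -0.    1.47  1.96] F [0.31 0.24 0.57]
tool x [ 0.995 -0.099 -0.   ] z [-0. -0. -1.]
o 110 [173.4 189.2] track xy [0.0264 0.214 ]
o 60 [599.  189.8] track xy [ 0.0934 -0.5237]
b 97 [174.9 220.7] track xy [-0.0246  0.2063]
rolled [0. 0.] tcp track [-0.1282  0.173 ] tip z 0.1746
front y 0.106 gap to hand -0.131 deck z 0.1641
```

Emit:
apply_moves([
  [0,0,1.0],
  [0,0,0.8],
  [0,0,0.5],
], twist=[0,0,0])

```text
t: 4.22
tool_pos: [0.3976, 0.1722, 0.1762]
orientation: [-3.137, 0.156, -0.0]
force: [-0.2, 1.1, 2.2]
opening: 0.093
gripper_force: 1.0
```

```bash
sed -i 's/m\[262:\]=0/m[262:]=0;m[:,515:]=0/' tr.py; python3 tr.py
```

```text
t 4.225 tcp [0.3976 0.1722 0.1762] q [ 0.29 -0.3   2.02  0.    1.42  1.96] F [-0.22  1.14  2.2 ]
tool x [ 0.995 -0.099  0.   ] z [ 0.     0.001 -1.   ]
o 110 [173.5 189.3] track xy [0.0264 0.2139]
o 42 [446.6 205.4] track xy [ 0.0404 -0.2438]
b 101 [174.9 220.7] track xy [-0.0246  0.2063]
rolled [ 0.0001 -0.    ] tcp track [-0.1282  0.1734] tip z 0.1512
front y 0.1059 gap to hand -0.1315 deck z 0.1641
```

Contact confirmed (2.2 N, about 4 mm pressed). Now press through and run downhill alongside the track.

Emit:
apply_moves([
  [0,0,0.7],
  [0,0,0.65],
  [0,2.5,-2.2],
  [0,6.2,0],
  [0,6.2,0],
  [0,6.2,0],
], twist=[0,0,0,0,0,0])

```text
t: 5.03
tool_pos: [0.3759, -0.0397, 0.1848]
orientation: [3.137, -0.154, 0.0]
force: [1.0, 0.4, -0.7]
opening: 0.0927
gripper_force: 0.0
```

```bash
python3 tr.py
```

```text
t 5.025 tcp [ 0.3759 -0.0397  0.1848] q [-0.24 -0.48  2.14 -0.    1.49  1.43] F [ 0.97  0.41 -0.74]
tool x [ 0.995 -0.098  0.   ] z [ 0.    -0.001 -1.   ]
o 144 [228.5 194.4] track xy [0.026  0.1248]
b 122 [229.8 224.9] track xy [-0.0238  0.1177]
rolled [0.0893 0.0886] tcp track [-0.1288 -0.0396] tip z 0.1598
front y 0.0167 gap to hand -0.0076 deck z 0.1557
```

Emit:
apply_moves([
  [1.5,6.0,0],
  [4.0,4.7,0],
  [4.0,4.0,0],
  [3.3,3.2,0],
], twist=[0,0,0,0])

```text
t: 5.58
tool_pos: [0.487, -0.2306, 0.1842]
orientation: [-3.138, 0.158, 0.002]
force: [-0.1, -0.3, 0.6]
opening: 0.0931
gripper_force: 0.0
```

```bash
python3 tr.py
```

```text
t 5.575 tcp [ 0.487  -0.2306  0.1842] q [-0.54  0.    1.73 -0.    1.41  1.13] F [-0.06 -0.28  0.59]
tool x [ 0.995 -0.1   -0.001] z [-0.001  0.    -1.   ]
o 135 [295.  200.6] track xy [0.0256 0.0152]
b 132 [297.6 231. ] track xy [-0.0244  0.0064]
rolled [0.1989 0.1999] tcp track [ 0.0006 -0.2186] tip z 0.1592
front y -0.0929 gap to hand 0.0617 deck z 0.1453
```

Emit:
apply_moves([
  [0,0.8,0],
], twist=[0])

```text
t: 5.75
tool_pos: [0.4852, -0.237, 0.1834]
orientation: [-3.136, 0.157, 0.005]
force: [0.6, -0.1, 0.7]
opening: 0.093
gripper_force: 0.0
```

```bash
python3 tr.py
```

```text
t 5.75 tcp [ 0.4852 -0.237   0.1834] q [-0.55  0.01  1.73 -0.    1.41  1.12] F [ 0.6  -0.08  0.67]
tool x [ 0.995 -0.1   -0.003] z [-0.003  0.002 -1.   ]
o 135 [318.5 202. ] track xy [ 0.0268 -0.0241]
b 129 [320.9 232.9] track xy [-0.0245 -0.0324]
rolled [0.2381 0.2387] tcp track [-0.0006 -0.2251] tip z 0.1584
front y -0.1321 gap to hand 0.029 deck z 0.1415
```

Emit:
apply_moves([
  [0,1.9,0.2],
  [0,2.05,0.2],
  [0,2.05,0.2],
  [0,2.05,0.2],
  [0,1.85,0.2],
  [0,1.6,0.15],
  [0,1.35,0.15],
  [0,1.1,0.1],
], twist=[0,0,0,0,0,0,0,0])

```text
t: 6.8
tool_pos: [0.4716, -0.3763, 0.1709]
orientation: [-3.138, 0.156, 0.0]
force: [-0.0, 0.0, -0.2]
opening: 0.093
gripper_force: 0.1
```

Emit:
apply_moves([
  [0,0.85,0.1],
  [0,0.6,0.05],
  [0,0.35,0],
  [0,0.15,0],
  [0,0,0],
  [0,0,0],
  [0,0,0],
  [0,0,0],
], twist=[0,0,0,0,0,0,0,0])

```text
t: 7.8
tool_pos: [0.4698, -0.3949, 0.1697]
orientation: [3.138, -0.156, 0.0]
force: [0.7, -0.1, 0.3]
opening: 0.093
gripper_force: 0.4
```

```bash
python3 tr.py
python3 - <<'E'
from h import *
from plant import robot
o=[]
for n,b in(("top",(280,130,520,290)),("side",(200,100,440,390))):
    f=robot.read_camera(n)["frame"][b[1]:b[3],b[0]:b[2],::-1]
    o.append(cv2.resize(cv2.convertScaleAbs(f,alpha=1.5),None,fx=400/240,fy=400/240,interpolation=cv2.INTER_CUBIC))
h=max(x.shape[0] for x in o)
cv2.imwrite("pics/stop1.png",np.hstack([cv2.copyMakeBorder(x,0,h-x.shape[0],0,0,cv2.BORDER_CONSTANT) for x in o]))
E
```

```text
t 7.8 tcp [ 0.4698 -0.3949  0.1697] q [-0.78  0.21  1.53  0.    1.4   0.89] F [ 0.67 -0.12  0.35]
tool x [ 0.995 -0.099  0.   ] z [ 0. -0. -1.]
o 173 [429.5 211.2] track xy [ 0.028  -0.2143]
b 123 [431.5 241.7] track xy [-0.0238 -0.2214]
rolled [0.4283 0.4277] tcp track [-3.000e-04 -3.838e-01] tip z 0.1447
front y -0.3223 gap to hand -0.0026 deck z 0.1235
```

View pics/stop1.png

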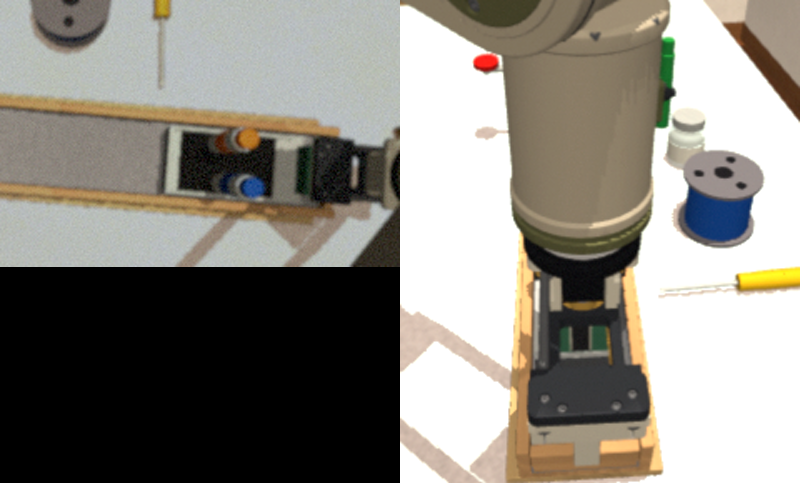

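The top half shows the trolley stopped against the hand with both cans upright, caps at about (246,139) and (252,187). It has some 52 mm left to roll. Now I ease it down at about 24 mm/s.

Emit:
apply_moves([
  [0,0.15,0],
  [0,0.3,0.03],
  [0,0.3,0.03],
  [0,0.3,0.03],
  [0,0.3,0.03],
  [0,0.3,0.03],
  [0,0.3,0.03],
  [0,0.3,0.03],
], twist=[0,0,0,0,0,0,0,0])

```text
t: 8.95
tool_pos: [0.4675, -0.4175, 0.1675]
orientation: [3.138, -0.156, 0.0]
force: [1.0, -0.7, 1.0]
opening: 0.093
gripper_force: 0.2
```

Emit:
apply_moves([
  [0,0.3,0.03],
  [0,0.3,0.03],
  [0,0.3,0.03],
  [0,0.3,0.03],
  [0,0.3,0.03],
  [0,0.3,0.03],
  [0,0.3,0.03],
  [0,0.3,0.03],
], twist=[0,0,0,0,0,0,0,0])

```text
t: 9.95
tool_pos: [0.4651, -0.4414, 0.1651]
orientation: [3.138, -0.156, 0.0]
force: [0.1, -0.3, 0.3]
opening: 0.0929
gripper_force: 0.2
```

Emit:
apply_moves([
  [0,0.3,0],
  [0,0.3,0],
  [0,0.3,0],
  [0,0.3,0],
  [0,0.3,0],
  [0,0.3,0],
  [0,0.3,0],
  [0,0.3,0],
], twist=[0,0,0,0,0,0,0,0])

```text
t: 10.95
tool_pos: [0.4627, -0.4653, 0.1651]
orientation: [-3.138, 0.156, 0.0]
force: [-0.3, -0.5, 0.4]
opening: 0.0928
gripper_force: 0.0
```

```bash
python3 tr.py
```

```text
t 10.95 tcp [ 0.4627 -0.4653  0.1651] q [-0.87  0.33  1.41  0.    1.41  0.8 ] F [-0.3  -0.49  0.39]
tool x [ 0.995 -0.099 -0.   ] z [-0.  0. -1.]
o 151 [457.1 214.7] track xy [ 0.026  -0.2633]
o 72 [465.7 256.8] track xy [-0.0446 -0.2833]
b 119 [460.1 244.5] track xy [-0.0245 -0.272 ]
rolled [0.4774 0.4783] tcp track [-3.000e-04 -4.545e-01] tip z 0.1401
front y -0.3714 gap to hand 0.0192 deck z 0.1188
```

Rolled 0.478 of 0.48 m, with the hand 19 mm clear, so the trolley is at the board. I'll back off and verify that it rests there.

Emit:
apply_moves([
  [0,0.8,0],
  [0,0.8,0],
  [0,0.8,0],
  [0,0.8,0],
  [0,0,0],
  [0,0,0],
  [0,0,0],
  [0,0,0],
], twist=[0,0,0,0,0,0,0,0])

```text
t: 12.0
tool_pos: [0.4597, -0.4967, 0.1652]
orientation: [-3.138, 0.155, -0.0]
force: [1.0, -0.0, 0.5]
opening: 0.093
gripper_force: 0.0
```

```bash
python3 tr.py
python3 - <<'E'
from h import *
from plant import robot
f=robot.read_camera("top")["frame"][150:290,370:530,::-1]
cv2.imwrite("pics/end.png",cv2.resize(cv2.convertScaleAbs(f,alpha=1.6),None,fx=4,fy=4,interpolation=cv2.INTER_CUBIC))
E
```

```text
t 12.0 tcp [ 0.4597 -0.4967  0.1652] q [-0.9   0.38  1.34  0.    1.42  0.77] F [ 0.98 -0.01  0.54]
tool x [ 0.995 -0.099  0.   ] z [ 0.  0. -1.]
o 151 [457.  214.6] track xy [ 0.0262 -0.2632]
o 73 [437.  254.9] track xy [-0.0454 -0.2326]
b 115 [460.1 244.6] track xy [-0.0246 -0.2719]
rolled [0.4773 0.4783] tcp track [-2.000e-04 -4.861e-01] tip z 0.1402
front y -0.3713 gap to hand 0.0508 deck z 0.1188
```

View pics/end.png

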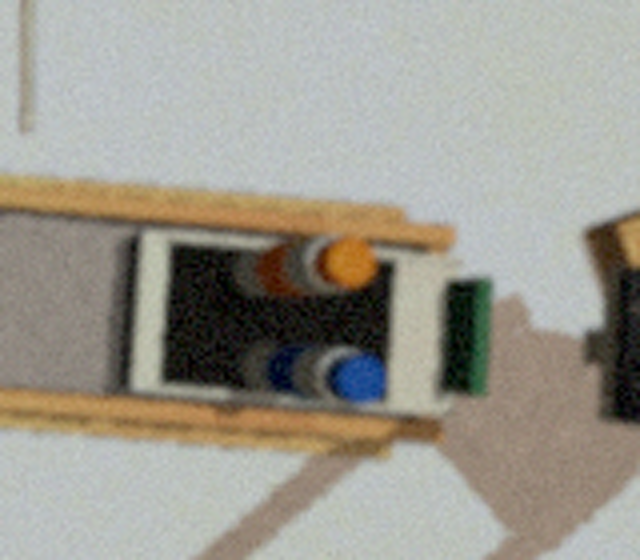

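The trolley is at rest at the lower end, and its position has not changed for 1 s. Both cans are upright (caps at (347,262) and (358,377)), and the hand at (620,350) is clear of the plate. Handing in.

```bash
python3 -c "
from plant import robot
print(robot.close_job())"
```

```text
the job is handed in; nothing more can be done
None
```

The trolley rolled off, was stopped by hand about 52 mm short and eased down to the end board; both cans were upright and the hand clear when I handed the job in at 12 s of the 38 s limit (no verdict was returned).

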